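# Open the child-safe lens cabinet

### The job

Open the small white lens cabinet. A child-safety catch inside stops its door after a little way: draw the door ajar, reach over its top edge into the gap, feel for the springy tongue and hold it down while you pull the door past the catch, then swing the door wide open, 60 degrees or more, and let it stand so. Leave the clear drawer unit with its part-open tray, and the black dish with its things on top of the cabinet as they are.

Things in the scene. Friction and masses are not known exactly. Their poses are not given: they have to be found in the camera images.
- cabinet: White board cabinet, fixed, 200 deep (x) x 340 wide (y) x 250 mm high; origin at the centre of its underside. Its own -x side is the door side and faces the robot, give or take 0.25 rad of yaw. An upright door covers the whole front. A child-safety catch inside the door, out of sight while it is shut, lets it open only a little way.
- carcass_edge (a point): middle of the front edge of the cabinet's top (250 mm above the table, 12 mm over the door's top edge), in the plane of the shut door's inner face. Under the 12 mm top board, 0 to 10 mm behind its front, hangs a strike bar (12 mm deep, 10 mm down, to 228 mm above the table). The catch hooks behind it and stops the door with a gap of 42 to 52 mm at the catch.
- catch_zone (a point): fixed point of the door's inner face at the height of the catch tongue's upper face, 13 mm below the door's top edge, 225 mm from the hinge line. The middle of the catch lies somewhere within 55 mm of it to either side along the door (50 to 160 mm from the free edge); where is not given and differs each time: feel or look for it in the gap. Axes as door_hinge.
- door_corner (a point): the door's upper free corner on its inner face, 330 mm from door_hinge; axes as door_hinge. THE CATCH: a level, springy white tongue, 22 mm wide, sticks 77 mm from the door's inner face into the cabinet, an upturned hook at its far end. It swings down about its root, 5 mm from the door, and rides with the door, so a finger pressed on it also drags the door along.
- door (a joint): door opening, rad: 0 shut, grows as the free edge swings out to the robot; end stop 1.75. Hinge line at its left (+y) edge. The catch stops it at 0.15 to 0.32. To free it push the tongue down (at 25 mm from the door face: 3 mm and 6 N, more while the door is pulled; 8 mm at most) and keep it down for 15 mm more pull. The door (0.75 kg) stays where it is left; light friction.
- drawers: bystander: clear plastic drawer unit, 120 deep x 140 wide x 166 mm high, loose on the cabinet's top, over the catch, its front 4 to 10 mm behind the carcass front; origin at the centre of its underside. Two trays hold lens caps and rings; the lower one is shut, the upper one (86 to 160 mm above the cabinet's top) stands part-open. Grey pulls stand out 10 mm from the trays.
- door_hinge (a point): point on the hinge line at the height of the door's top edge (238 mm above the table), in the plane of the door's inner face. Axes turn with the door: -y along the door to the free edge (door 330 mm wide), +x from the inner face into the cabinet, z up. The panel is 15 mm thick (x = -15 to 0 mm).
- door_knob (a point): centre of the head of the steel knob on the door's outer face: a disc 28 mm in diameter, 15 mm thick, axis square to the door, its centre 29.5 mm in front of the outer face (44.5 mm in front of the inner face), 285 mm from the hinge line and 32 mm below the door's top edge; it sits on a 12 mm neck. Axes as door_hinge.
- dish: bystander: black ceramic dish, 132 mm across, 24 mm high, loose on the cabinet's top towards its +y side; an orange filter wrench lies in it. Origin at the centre of its underside.
- blower: bystander: silicone blower bulb, 42 mm across, 78 mm high, standing in the dish. Origin at the centre of its underside.
- uv_filter: bystander: round UV filter, glass in a black rim, 52 mm across, 7 mm high, lying in the dish. Origin at the centre of its underside.
- tray_pull (a point): bystander: front end of the upper tray's pull. That tray stands 36 to 42 mm open (its 132 mm wide front plate ends 10 mm behind this point) and reaches over the door gap, so a hand cannot come straight down into the gap; reach in slanting from the front, over the door's top edge and under the tray, and leave the tray as it stands.

How it is judged:
On the way, in this order (a step that is already met when the one before it is completed fails the run):
1. the door is drawn ajar, up to its catch (value of joint door above 0.11 rad), for 0.1 s.
2. the door is past its catch (value of joint door above 0.42 rad), for 0.1 s.
At the end, for the whole second after the job is handed in: the door stands open at 1.0 rad (57 degrees) or more, at rest and let go (value of joint door above 1 rad and velocity of joint door between -0.05 and 0.05 rad/s); the robot touches nothing.
It fails at once if the drawer unit is shoved more than 8 mm (distance of drawers from where it was at the start of the episode above 0.008 m).
It fails at once if the part-open tray is pushed or pulled more than 8 mm (distance of tray_pull from where it was at the start of the episode above 0.008 m).
It fails at once if the dish or a thing in it is moved more than 15 mm (distance of any of dish, blower, uv_filter from where it was at the start of the episode above 0.015 m).
It also fails if it takes over 72 s, if anything falls off the work surface, if the arm or the gripper's body presses on something with over 40 N, if the wrist force passes 120 N, or if a joint passes its speed limit or range.

### The arm

A 7-joint arm with a two-finger parallel gripper is mounted at the origin on the work surface. World frame = base frame: x ahead of the robot, y to its left, z up, the work surface at z = 0. Lengths are in m, angles in rad, forces in N, time in s.
With the tool pointing down it reaches from about 0.4 to 0.85 m from the base axis. Payload 6.9 kg.
Tool frame: the origin (TCP) lies midway between the tips of the shut fingers; the grasp point (between the pads) lies behind it (ctrl.pinch_z is the z of the grasp point in the tool frame, in m); z points along the fingers, y is the direction in which the jaws open and shut (so a half turn about z gives the same grasp; the last joint's range is limited). The gripper opens to 85 mm and grips with 20 to 120 N. Pads are 22 mm wide; open, the fingers measure 114 mm over their backs; the gripper's body (76 mm by 85 mm) begins 54 mm behind the grasp point. The pads swing forward as they close: fully open they stand 13 mm farther back than shut.
Start: joints at [1.419, 0.507, -0.238, 1.5, 0.126, 1.149, -0.155], TCP at [0.159, -0.605, 0.231] pointing down, gripper open.
Joint ranges: [-3.08, 3.08], [-0.24, 2.05], [-1.43, 1.35], [0, 2.5], [-1.52, 4.66], [0.17, 1.96], [-2.89, 2.89]. Speed limits (rad/s): [2.39, 2.39, 3.14, 3.14, 3.14, 3.14, 3.14].

### API

Orientations are given as a unit quaternion [w, x, y, z].
In Python, from station import ctrl, get_state, vision, ticket, models gives the robot as it stands. Calls block until the motion is done:
- ctrl.movep(position, orientation): joint-space move of the TCP to a pose.
- ctrl.movel(position, frame=None, max_speed=0.15): straight line of the TCP; frame=None keeps the orientation; max_speed is the mean speed in m/s.
- ctrl.set_joints(angles): joint-space move.
- ctrl.ungrasp() and ctrl.close_gripper(force=None): open the fingers fully, or close them until they stop; force is the grip in N (None keeps the last).
- ctrl.pause(seconds).
- ctrl.ik(position, orientation): joint angles nearest the present ones, or None.
- get_state(): the state.
- vision.grab_frame(name): name is "side" or "top" or "wrist"; returns (picture, depth): 480x640x3 uint8, blue, green, red; 480x640 float32, m along the optical axis (not along the pixel's ray), 0 where there is no reading.
- vision.camera_info(name): a dict with "mtx" (3x3 intrinsics, pixels), "R" (3x3) and "t" (3): a world point X has camera coordinates R X + t; the wrist camera has in their place "hand_eye" (4x4, takes a point from camera to tool coordinates, whose origin is the TCP and whose axes are the flange's). Camera axes: x right, y down, z forward; pixel columns grow to the right and rows downward; lengths in m; the calibration is good to about 2 mm. A picture is of the moment at which its call begins: read the wrist's pose just before it. camera_info takes no time and is no camera call.
A pose or a line that the arm cannot do raises ctrl.Unreachable and nothing moves.
- ticket.close_job(): hands the job in, once; it reports no verdict.
Trained networks look in the newest picture that a camera, given by its name, has taken for a name from the list of things; names that differ only in an ending like _2 or _b are one class to them, and where a whole thing is asked for, a point or a joint stands for the part that bears it (a point fixed in the world has none). Each returns a list of dicts, best first, with "p" (0 to 1); they miss things now and then, are a little off and sometimes report something else, mostly with a low value. They report only what shows in the picture. A call takes as long as a camera call.
- models.recognise(camera, target): "point" ([column, row] in pixels, amid what is visible of it).
- models.masks_of(camera, target): "mask" (480x640 bool, what is visible of it) and "point" ([column, row] in pixels, amid what is visible of it).
The state is a dict: "time": time; "qpos": joint angles; "qd": joint speeds; "tau": joint torques, N m; "tcp_pos": TCP position; "eef_rot": TCP orientation; "contact_force": force on the tool from outside, world axes, zero at the start; "wrist_torque": the same for the moment, N m; "width": finger opening in m.
Only numpy, scipy, OpenCV 4.12 (cv2) and the standard library are available. Lean on these libraries where they do the work, as an engineer would, in place of code of your own. Each camera call takes 0.05 s, during which the arm holds its last target.

## Working session

There is one attempt and no reset: what is moved stays moved. The work goes in short steps, each a Python script; the robot and the scene stay as the last script left them, time stands still between calls to the robot, and variables do not carry over. Pictures are saved under pics/ and viewed, and the job is handed in when it is done.

```bash
ls; mkdir -p pics
python3 - <<'E'
from station import ctrl,get_state,vision,ticket,models
import cv2,numpy as np
s=get_state();print(s)
print(ctrl.pinch_z)
for n in["side","top"]:
    im,d=vision.grab_frame(n);cv2.imwrite(f"pics/{n}0.png",im);np.save(f"pics/{n}0.npy",d)
    ci=vision.camera_info(n);print(n,ci)
    for t in["cabinet","drawers","dish","door_knob","door"]:
        print(t,[(r['p'],r['point'])for r in models.recognise(n,t)][:2])
print(vision.camera_info("wrist"))
E
```

```text
pics
{'time': 0.0, 'qpos': array([ 1.4195024 ,  0.50835444, -0.23749642,  1.50116304,  0.12572896,
        1.14890679, -0.15478095]), 'qd': array([ 0.00014334,  0.00042141, -0.00091113,  0.00274984,  0.00152852,
       -0.00143365, -0.0008648 ]), 'tau': array([ 9.58570599e-04, -6.20607090e+01, -2.18671359e+00, -2.49656349e+01,
        1.26328797e-02,  1.19454204e-02, -2.85299592e-06]), 'tcp_pos': array([ 0.15850545, -0.6040293 ,  0.23040798]), 'eef_rot': array([-9.06898306e-04,  9.91766286e-01,  1.28057753e-01, -1.55346525e-04]), 'contact_force': array([0.62692632, 0.48191946, 0.18928929]), 'wrist_torque': array([ 0.02115583, -0.00432527,  0.00684132]), 'width': 0.08547237277269729}
-0.0187
side {'mtx': array([[479.39663332,   0.        , 328.01551874],
       [  0.        , 479.39663332, 237.77477454],
       [  0.        ,   0.        ,   1.        ]]), 'R': array([[-0.28314381, -0.95904156,  0.00829808],
       [-0.64681002,  0.18455907, -0.73998293],
       [ 0.70814291, -0.21488887, -0.67257446]]), 't': array([0.24461551, 0.60616276, 0.50877763])}
cabinet [(0.58, [313.8, 272.4])
[... 606 characters left out ...]
36.6])]
drawers [(0.85, [349.9, 179.4])]
dish [(0.82, [234.5, 183.2])]
door_knob [(0.93, [297.9, 260.4]), (0.39, [255.2, 181.3])]
door [(0.82, [298.8, 262.0]), (0.55, [273.9, 238.7])]
{'mtx': array([[387.34551242,   0.        , 320.09659438],
       [  0.        , 387.34551242, 234.82066249],
       [  0.        ,   0.        ,   1.        ]]), 'hand_eye': array([[ 5.50219329e-04, -9.51071217e-01, -3.08971258e-01,
         8.00040060e-02],
       [ 9.99999839e-01,  4.80195893e-04,  3.02677825e-04,
         1.27938741e-03],
       [-1.39501438e-04, -3.08971375e-01,  9.51071328e-01,
        -1.42165522e-01],
       [ 0.00000000e+00,  0.00000000e+00,  0.00000000e+00,
         1.00000000e+00]])}
```

View pics/side0.png

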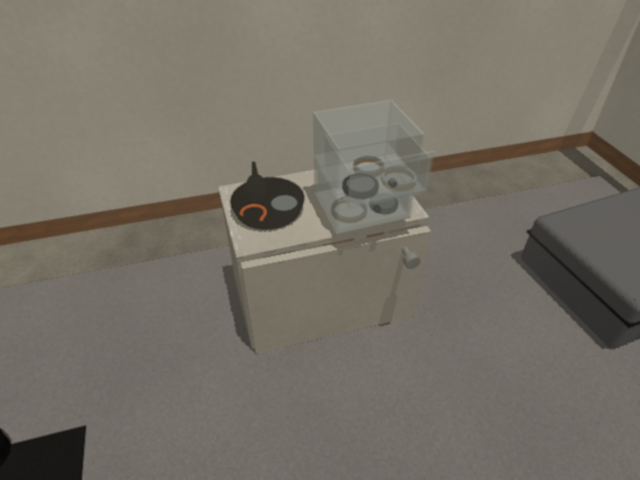

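View pics/top0.png

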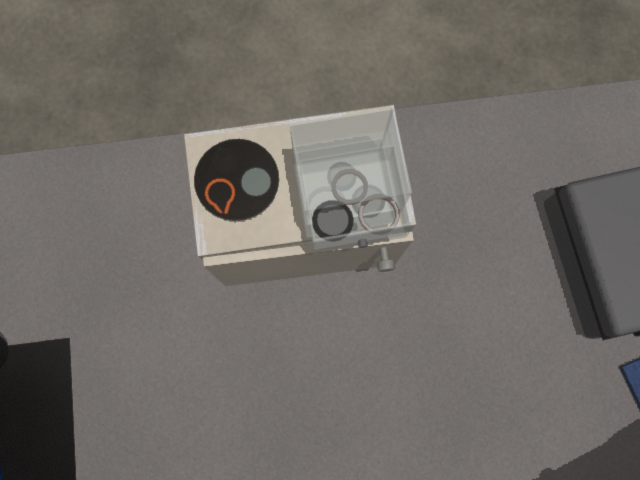

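Side: the knob is at about (410,258). Top: the knob is at (385,262) and the tray pull near (363,243). The models' low-weight knob points disagree with this. I'll zoom in.

Run:
```python
import cv2,numpy as np
a=cv2.imread("pics/top0.png")[90:300,170:430]
cv2.imwrite("pics/topz.png",cv2.resize(a,None,fx=3,fy=2.8,interpolation=cv2.INTER_CUBIC)[:600,:800])
b=cv2.imread("pics/side0.png")[90:360,210:450]
cv2.imwrite("pics/sidez.png",cv2.resize(b,None,fx=2.2,fy=2.2,interpolation=cv2.INTER_CUBIC))
```

```text
(no output)
```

View pics/topz.png

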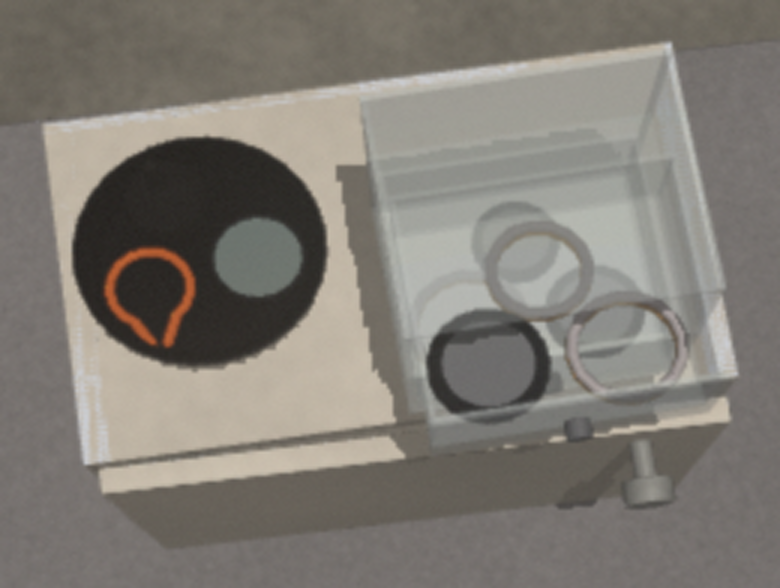

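View pics/sidez.png

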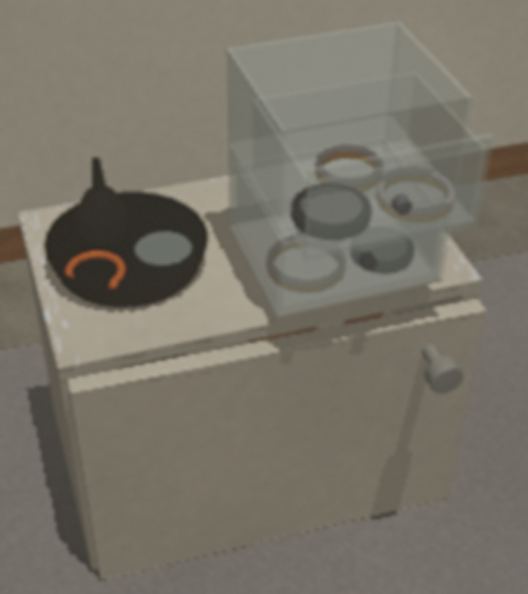

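```bash
cat > fit.py <<'E'
from station import vision
import numpy as np
from scipy.optimize import least_squares
C={n:vision.camera_info(n) for n in("side","top")}
def proj(n,X):
    c=C[n];q=c["R"]@X+c["t"];p=c["mtx"]@q;return p[:2]/p[2]
Z=lambda u,v:(170+u/3,90+v/2.8)
S=lambda u,v:(210+u/2.2,90+v/2.2)
BL=(.1,.17,.25);FL=(-.1,.17,.25);FR=(-.1,-.17,.25);DL=(-.115,.165,.238);DR=(-.115,-.165,.238)
K=(-.152,-.12,.206)
obs=[("top",BL,Z(43,124)),("top",FL,Z(86,466)),("top",DL,Z(103,492)),("top",DR,Z(728,420)),
("side",BL,S(20,215)),("side",FL,S(60,368)),("side",FR,S(480,280)),("side",DL,S(72,390)),("side",DR,S(484,310)),("side",K,S(446,377)),("top",K,Z(650,500))]
def W(p,X):
    c,s=np.cos(p[2]),np.sin(p[2]);return np.array([p[0]+c*X[0]-s*X[1],p[1]+s*X[0]+c*X[1],X[2]])
def res(p):return np.concatenate([proj(n,W(p,X))-uv for n,X,uv in obs])
r=least_squares(res,[.7,0,0],loss="soft_l1")
print(r.x);print(res(r.x).reshape(-1,2).round(1))
for nm,X in dict(hinge=(-.1,.165,.238),knob=(-.1445,-.12,.206),corner=(-.1,-.165,.238),zone=(-.1,-.06,.225)).items():print(nm,W(r.x,X).round(4))
E
python3 fit.py
```

```text
[0.76732    0.04471308 0.01272145]
[[ 1.2  0.4]
 [-0.7  0.2]
 [-0.8  1.3]
 [ 0.9 -1.7]
 [ 0.3 -2.1]
 [-0.9 -0.5]
 [ 1.5  0.4]
 [-0.8  0.5]
 [-0.2 -2.1]
 [ 0.1 -0. ]
 [-0.   0. ]]
hinge [0.6652 0.2084 0.238 ]
knob [ 0.6244 -0.0771  0.206 ]
corner [ 0.6694 -0.1215  0.238 ]
zone [ 0.6681 -0.0166  0.225 ]
```

```bash
cat > h.py <<'E'
from station import ctrl,get_state,vision,ticket,models
import numpy as np,cv2
from scipy.spatial.transform import Rotation as R
def quat(p,yaw=0,up=True):
    # tool z pitched p below horizontal, heading yaw about world z; up: camera on upper side
    z=np.array([np.cos(p),0,-np.sin(p)]);y=np.array([0,-1. if up else 1.,0]);x=np.cross(y,z)
    M=R.from_euler('z',yaw).as_matrix()@np.c_[x,y,z]
    q=R.from_matrix(M).as_quat();return np.r_[q[3],q[:3]]
H=np.array([.6652,.2084,.238]);Y0=.0127
def dpt(x,y,z,th=0):
    "door_hinge frame -> world; door opens: free edge toward -x"
    a=Y0-th
    c,s=np.cos(a),np.sin(a)
    return H+np.array([c*x-s*y,s*x+c*y,z])
def toworld(n,u,v,d):
    c=vision.camera_info(n);K=c["mtx"]
    q=np.array([(u-K[0,2])/K[0,0]*d,(v-K[1,2])/K[1,1]*d,d])
    return c["R"].T@(q-c["t"])
E
python3 - <<'E'
from h import *
d=np.load("pics/top0.npy")
for u,v in[(580,200),(600,320),(620,250),(590,270),(565,190),(620,410),(300,258),(240,250),(363,243)]:print(u,v,toworld("top",u,v,d[v,u]).round(3))
k=dpt(-.0445,-.285,-.032);print(k)
for p in(20,30,40):
  for up in(1,0):
    q=quat(np.radians(p),0,up);z=np.array([np.cos(np.radians(p)),0,-np.sin(np.radians(p))])
    for off in(.1,0,-.0187):
        print(p,up,off,ctrl.ik(k-z*off,q))
E
```

```text
580 200 [ 0.707 -0.446  0.127]
600 320 [ 0.496 -0.452  0.091]
620 250 [ 0.61  -0.496  0.128]
590 270 [ 0.583 -0.443  0.114]
565 190 [ 0.73  -0.427  0.119]
620 410 [ 0.33  -0.494  0.002]
300 258 [0.652 0.058 0.205]
240 250 [0.668 0.149 0.248]
363 243 [ 0.63  -0.027  0.379]
[ 0.62432299 -0.07714215  0.206     ]
20 1 0.1 None
20 1 0 None
20 1 -0.0187 None
20 0 0.1 None
20 0 0 None
20 0 -0.0187 None
30 1 0.1 None
30 1 0 None
30 1 -0.0187 [ 0.81985967  0.67087074 -1.02821721  2.47259823  2.7072693   0.92344555
  2.30683872]
30 0 0.1 None
30 0 0 None
30 0 -0.0187 [ 0.90633409  0.76963327 -1.22557807  2.47176889  2.56572342  0.99778928
 -0.64606745]
40 1 0.1 [ 1.19165962  0.24316064 -1.21300686  2.42040383  2.58523937  0.29493179
  2.27593005]
40 1 0 [ 0.74768952  0.44520594 -0.82945041  2.35994351  2.63721828  0.48744381
  2.25735082]
40 1 -0.0187 [ 0.72871305  0.49266731 -0.82958564  2.34163158  2.61246072  0.52103662
  2.29563696]
40 0 0.1 [ 1.19165962  0.24316064 -1.21300686  2.42040383  2.58523937  0.29493179
 -0.8656626 ]
40 0 0 [ 0.96112258  0.5972559  -1.22331723  2.35805029  2.26904011  0.65573435
 -0.4698293 ]
40 0 -0.0187 [ 0.93535525  0.65329726 -1.22379166  2.3397249   2.26353849  0.70262078
 -0.43850497]
```

Run:
```python
from h import *
k=dpt(-.0445,-.285,-.032)
t=dpt(.02,-.225,-.013,.2);print(t)
np.set_printoptions(precision=2,suppress=True)
for nm,P in(("knob",k),("tongue",t)):
 for p in(35,45,55,65):
  for yaw in(-40,-20,0,20,40):
   a,b=np.radians([p,yaw]);z=np.array([np.cos(a)*np.cos(b),np.cos(a)*np.sin(b),-np.sin(a)])
   print(nm,p,yaw,ctrl.ik(P,quat(a,b,1)),"| back",ctrl.ik(P-.1*z,quat(a,b,1)) is not None, "dn",ctrl.ik(P,quat(a,b,0)) is not None)
print(get_state()["time"])
```

```text
[ 0.64295368 -0.01638902  0.225     ]
knob 35 -40 [-0.71  0.53  0.55  2.27  1.89  0.53  1.93] | back True dn True
knob 35 -20 [ 0.18  0.43 -0.44  2.41  2.31  0.81  2.02] | back True dn True
knob 35 0 [ 0.85  0.56 -1.03  2.43  2.61  0.72  2.33] | back False dn True
knob 35 20 [ 1.18  0.72 -1.22  2.31  2.83  0.33  2.63] | back True dn True
knob 35 40 [ 1.2   0.74 -1.06  2.09 -0.99  0.26  0.48] | back True dn True
knob 45 -40 [ 0.2   0.45 -0.63  2.15  1.52  0.91  2.47] | back True dn True
knob 45 -20 [-0.2   0.34  0.16  2.27  2.25  0.32  2.1 ] | back True dn True
knob 45 0 [ 0.61  0.37 -0.63  2.28  2.61  0.28  2.25] | back True dn True
knob 45 20 [ 1.14  0.63 -1.22  2.19  1.76  0.19 -2.69] | back True dn True
knob 45 40 [ 1.04  0.59 -0.88  2.01 -0.65  0.36  0.05] | back True dn True
knob 55 -40 [-0.8   0.54  0.96  2.03 -0.15  0.29 -2.16] | back True dn True
knob 55 -20 [-0.69  0.47  0.95  2.12 -1.14  0.25 -0.79] | back True dn True
knob 55 0 [-0.14  0.33  0.36  2.13 -1.19  0.22 -0.29] | back True dn True
knob 55 20 [ 0.72  0.4  -0.62  2.05 -0.35  0.24 -0.7 ] | back True dn True
knob 55 
[... 1290 characters left out ...]
ue
tongue 55 -20 [-0.71  0.41  0.76  2.05 -0.18  0.22 -1.84] | back True dn True
tongue 55 0 [ 0.15  0.31 -0.22  2.07  0.52  0.18 -2.1 ] | back True dn True
tongue 55 20 [ 0.57  0.37 -0.59  2.02 -0.14  0.24 -1.02] | back True dn True
tongue 55 40 [ 0.75  0.47 -0.73  1.9  -0.3   0.47 -0.49] | back True dn True
tongue 65 -40 [-0.69  0.49  0.76  1.81 -0.06  0.63 -2.28] | back True dn True
tongue 65 -20 [ 0.19  0.37 -0.43  1.88  0.66  0.63 -2.59] | back True dn True
tongue 65 0 [ 0.38  0.37 -0.55  1.9   0.48  0.52 -2.04] | back True dn True
tongue 65 20 [ 0.49  0.4  -0.57  1.87  0.13  0.52 -1.32] | back True dn True
tongue 65 40 [ 0.62  0.47 -0.68  1.78 -0.    0.65 -0.83] | back True dn True
0.6
```

Run:
```python
from h import *
np.set_printoptions(precision=3,suppress=True)
p=np.radians(45);q=quat(p,Y0);z=R.from_quat(np.r_[q[1:],q[0]]).as_matrix()[:,2]
k=dpt(-.0445,-.285,-.032)
ctrl.movep([.42,-.28,.40],quat(np.radians(65),-.3));print(get_state()["time"],get_state()["qpos"])
ctrl.movep(k-z*.10,q);s=get_state();print(s["time"],s["qpos"],s["tcp_pos"],k-z*.1)
im,d=vision.grab_frame("wrist");cv2.imwrite("pics/w1.png",im);np.save("pics/w1.npy",d)
print(models.recognise("wrist","door_knob"))
```

```text
2.2333 [ 1.157 -0.011 -0.506  1.836 -0.19   0.911 -1.136]
6.0417 [-0.131  0.107  0.357  2.326  4.407  0.202  0.453] [ 0.554 -0.078  0.277] [ 0.554 -0.078  0.277]
[{'point': [193.4, 223.9], 'p': 0.92}]
```

View pics/w1.png

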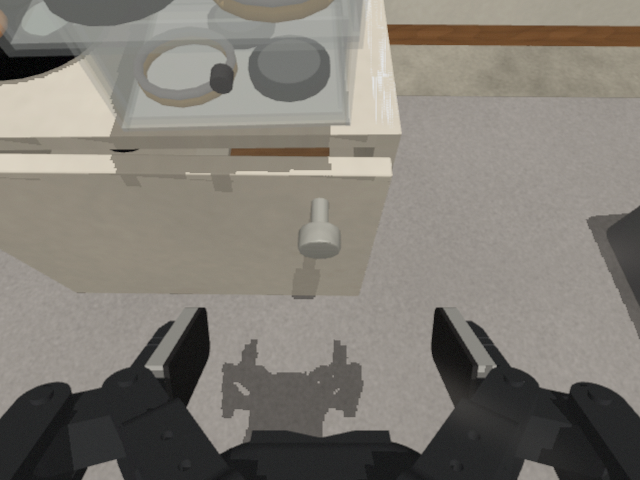

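Wrist: the knob head is at (320,242), midway between the jaws. The network's (193,224) falls on the door panel, not the knob. Next I'll check the knob estimate's projection, grip it and pull in small arc steps.

```bash
cat >> h.py <<'E'
def wristT():
    s=get_state();q=s["eef_rot"];T=np.eye(4);T[:3,:3]=R.from_quat(np.r_[q[1:],q[0]]).as_matrix();T[:3,3]=s["tcp_pos"]
    return T@vision.camera_info("wrist")["hand_eye"]
def wproj(X,T=None):
    T=wristT() if T is None else T
    c=np.linalg.inv(T)@np.r_[X,1];m=vision.camera_info("wrist")["mtx"]@c[:3];return m[:2]/m[2],c[2]
def wworld(u,v,d,T=None):
    T=wristT() if T is None else T
    K=vision.camera_info("wrist")["mtx"];return (T@np.array([(u-K[0,2])/K[0,0]*d,(v-K[1,2])/K[1,1]*d,d,1]))[:3]
E
python3 - <<'E'
from h import *
np.set_printoptions(precision=3,suppress=True)
d=np.load("pics/w1.npy")
for X in[dpt(-.052,-.285,-.032),dpt(-.0445,-.285,-.032),dpt(0,-.33,0),dpt(-.015,-.33,0),dpt(0,-.335,.012)]:print(X,wproj(X))
for u,v in[(320,246),(390,175),(340,168),(100,167),(332,140),(398,136),(225,85),(100,40)]:
    print(u,v,d[v,u],wworld(u,v,d[v,u]))
E
```

```text
[ 0.617 -0.077  0.206] (array([318.265, 247.121]), np.float64(0.25111160901571516))
[ 0.624 -0.077  0.206] (array([318.291, 236.788]), np.float64(0.25451869150093326))
[ 0.669 -0.122  0.238] (array([389.027, 151.625]), np.float64(0.2462190214685615))
[ 0.654 -0.122  0.238] (array([390.986, 170.877]), np.float64(0.2394048564981253))
[ 0.669 -0.127  0.25 ] (array([400.377, 138.884]), np.float64(0.23552786633782835))
320 246 0.24370028 [ 0.614 -0.078  0.213]
390 175 0.23924945 [ 0.652 -0.121  0.237]
340 168 0.24039494 [ 0.656 -0.09   0.238]
100 167 0.24194351 [0.656 0.06  0.237]
332 140 0.2432828 [ 0.674 -0.085  0.244]
398 136 0.23937029 [ 0.674 -0.126  0.248]
225 85 0.199058 [ 0.668 -0.029  0.291]
100 40 0.1398067 [0.635 0.001 0.341]
```

```bash
cat > pull.py <<'E'
from h import *
np.set_printoptions(precision=3,suppress=True)
p=np.radians(45)
def pose(th,r=.285):
    q=quat(p,Y0-th);z=R.from_quat(np.r_[q[1:],q[0]]).as_matrix()[:,2]
    return dpt(-.0465,-r,-.032,th)+z*.0187,q
P,q=pose(0)
ctrl.movel(P,max_speed=.06);print(get_state()["contact_force"])
ctrl.close_gripper(force=40);s=get_state();f0=s["contact_force"];print("grip",s["width"],f0)
if .02<s["width"]<.035:
  for th in np.arange(.03,.36,.03):
    P,q=pose(th);ctrl.movel(P,q,max_speed=.05)
    s=get_state();f=s["contact_force"];print(round(th,3),f,s["width"],np.linalg.norm(s["tcp_pos"]-P).round(4),s["time"])
    if np.linalg.norm((f-f0)[:2])>14:break
im,d=vision.grab_frame("wrist");cv2.imwrite("pics/w2.png",im)
im,d=vision.grab_frame("side");cv2.imwrite("pics/side2.png",im)
E
python3 pull.py
```

```text
[ 0.162  0.425 -1.078]
grip 0.026316267161508675 [0.329 1.876 0.832]
0.03 [0.017 2.152 1.688] 0.026590463065427294 0.0005 9.15
0.06 [0.343 2.814 1.148] 0.026400154269149767 0.0007 9.475
0.09 [1.058 3.124 2.174] 0.027109007187588612 0.0006 9.8
0.12 [1.744 4.836 2.28 ] 0.026780839677489687 0.0006 10.125
0.15 [0.687 5.121 1.9  ] 0.026683836920142742 0.0006 10.45
0.18 [ 19.1    -1.229 -13.611] 0.026454734334684683 0.0023 10.775
```

View pics/w2.png

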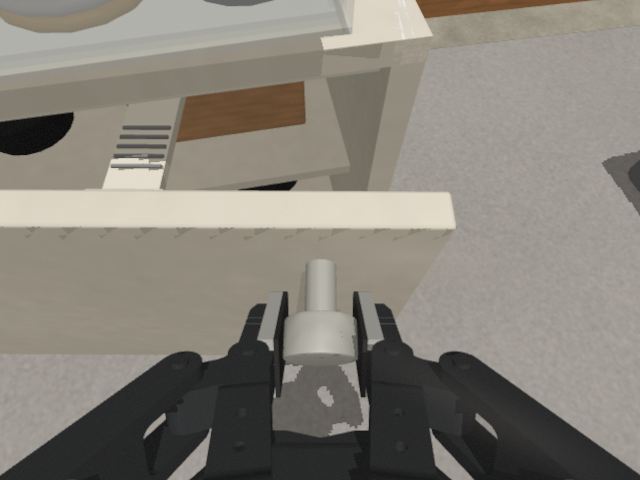

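View pics/side2.png

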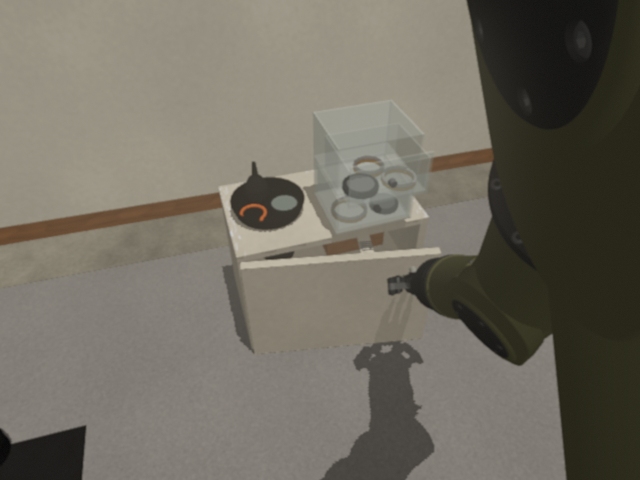

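Wrist: the tongue is clearly visible as a ribbed white strip, from about (132,188) at the door to (148,125) further in. The door has stopped on the catch at about 0.17 rad. Next I'll locate the tongue on its plane z=0.225.

Run:
```python
from h import *
np.set_printoptions(precision=4,suppress=True)
T=wristT();C=T[:3,3]
print(get_state()["time"],C)
def door(X,th):
    a=Y0-th;v=X-H;c,s=np.cos(a),np.sin(a);return np.array([c*v[0]+s*v[1],-s*v[0]+c*v[1],v[2]])
for nm,u,v,zz in[("root L",103,188,.225),("root R",161,188,.225),("mid L",112,165,.225),("mid R",166,165,.225),("far L",125,120,.225),("far R",180,110,.225),("corner in",451,193,.238),("corner out",456,228,.238),("door in",230,190,.238),("door out",230,229,.238)]:
    d=wworld(u,v,1.,T)-C;X=C+d*(zz-C[2])/d[2];print(nm,X,door(X,.165),door(X,.175))
```

```text
10.875 [ 0.5438 -0.0607  0.3496]
root L [0.6404 0.0077 0.225 ] [ 0.0059 -0.2022 -0.013 ] [ 0.008  -0.2021 -0.013 ]
root R [ 0.6367 -0.0143  0.225 ] [ 0.0057 -0.2245 -0.013 ] [ 0.0079 -0.2244 -0.013 ]
mid L [0.6511 0.0051 0.225 ] [ 0.0169 -0.2031 -0.013 ] [ 0.0189 -0.2029 -0.013 ]
mid R [ 0.6476 -0.0161  0.225 ] [ 0.0166 -0.2245 -0.013 ] [ 0.0189 -0.2244 -0.013 ]
far L [0.6745 0.0015 0.225 ] [ 0.0406 -0.2031 -0.013 ] [ 0.0426 -0.2027 -0.013 ]
far R [ 0.6765 -0.0216  0.225 ] [ 0.046  -0.2257 -0.013 ] [ 0.0483 -0.2252 -0.013 ]
corner in [ 0.6087 -0.1172  0.238 ] [-0.0065 -0.3304  0.    ] [-0.0032 -0.3305  0.    ]
corner out [ 0.5953 -0.1145  0.238 ] [-0.0201 -0.3298  0.    ] [-0.0168 -0.33    0.    ]
door in [ 0.6223 -0.0426  0.238 ] [-0.0043 -0.2546  0.    ] [-0.0018 -0.2546  0.    ]
door out [ 0.6071 -0.0417  0.238 ] [-0.0195 -0.256   0.    ] [-0.017  -0.2562  0.    ]
```

```bash
cat >> h.py <<'E'
TH0=.19;RC=.2135
# refined: hinge recomputed so that the measured inner face point over the catch fits
O=np.array([.630,-.002,.238])
def seth():
    global H
    a=Y0-TH0;c,s=np.cos(a),np.sin(a);y=-RC
    H=O-np.array([-s*y,c*y,0])
seth()
def press(th,n,dz,p=np.radians(45),up=False,r=RC):
    "TCP pose for lower tip corner at n from inner face, dz relative to free tongue upper face"
    q=quat(p,Y0-th,up);h=.011
    return dpt(n+h*np.sin(p),-r,-.013+dz+h*np.cos(p),th),q
E
python3 - <<'E'
from h import *
import h
np.set_printoptions(precision=3,suppress=True)
print(h.H)
s=get_state();q=s["eef_rot"];z=R.from_quat(np.r_[q[1:],q[0]]).as_matrix()[:,2]
P=s["tcp_pos"];nn=np.array([.984,-.179,0])
ctrl.movel(P+nn*.003,max_speed=.05);print(get_state()["contact_force"])
ctrl.ungrasp();P=get_state()["tcp_pos"]
ctrl.movel(P-z*.07,max_speed=.1)
ctrl.movel(P-z*.07+np.array([-.03,0,.06]),max_speed=.15)
ctrl.close_gripper()
print(get_state()["time"],get_state()["qpos"])
im,d=vision.grab_frame("wrist");cv2.imwrite("pics/w3.png",im);np.save("pics/w3.npy",d)
im,d=vision.grab_frame("side");cv2.imwrite("pics/side3.png",im)
for up in(0,1):
 for p in(40,45,50):
  for th in(.19,.3,.45,.6):
   print(up,p,th,[ctrl.ik(*press(th,.02,dz,np.radians(p),up)) for dz in(.0,)])
E
```

```text
[0.668 0.208 0.238]
[1.047 2.185 3.428]Traceback (most recent call last):
  File "<stdin>", line 10, in <module>
station.Unreachable: the arm cannot follow that straight line within its joint ranges
```

Run:
```python
from h import *
np.set_printoptions(precision=3,suppress=True)
s=get_state();P=s["tcp_pos"];print(P,s["qpos"],s["time"])
im,d=vision.grab_frame("wrist");cv2.imwrite("pics/w3.png",im);np.save("pics/w3.npy",d)
for up in(0,1):
 for p in(40,45,50):
  print(up,p,"pre",ctrl.ik(P+[-.03,0,.08],quat(np.radians(p),-.18,up)))
  for th in(.19,.3,.45,.6):
   print(up,p,th,ctrl.ik(*press(th,.02,0,np.radians(p),up)))
```

```text
[ 0.541 -0.059  0.243] [-0.752  0.211  0.889  2.428  3.54   0.227  1.037] 12.5917
0 40 pre [-0.018 -0.057 -0.038  2.404  1.913  0.189 -0.503]
0 40 0.19 [ 0.436  0.42  -0.83   2.256  2.021  0.672 -0.647]
0 40 0.3 [ 0.35   0.404 -0.831  2.282  1.891  0.788 -0.695]
0 40 0.45 [ 0.085  0.358 -0.633  2.293  1.72   0.853 -0.785]
0 40 0.6 [ 0.21   0.472 -1.028  2.269  1.53   1.222 -0.833]
0 45 pre [-1.093 -0.135  0.926  2.33   1.236  0.343  0.178]
0 45 0.19 [ 0.031  0.322 -0.238  2.183  1.922  0.336 -0.587]
0 45 0.3 [-0.353  0.304  0.156  2.216  1.844  0.317 -0.681]
0 45 0.45 [-0.904  0.373  0.752  2.238  1.59   0.227 -0.654]
0 45 0.6 [ 0.272  0.438 -1.028  2.213  1.441  1.117 -0.696]
0 50 pre [-1.311 -0.18   1.1    2.25   0.956  0.466  0.463]
0 50 0.19 [ 0.591  0.46  -1.028  2.097  1.52   0.656 -0.106]
0 50 0.3 [ 0.534  0.435 -1.028  2.13   1.495  0.75  -0.242]
0 50 0.45 [ 0.438  0.416 -1.028  2.154  1.426  0.889 -0.403]
0 50 0.6 [ 0.43   0.498 -1.225  2.153  1.365  1.174 -0.575]
1 40 pre [-1.032 -0.121  0.865  2.412  1.73   0.331  2.815]
1 40 0.19 [-0.754  0.446  0.828  2.268  3.444  0.317  0.938]
1 40 0.3 [-0.927  0.478  0.965  2.296  3.254  0.262  0.974]
1 40 0.45 [-1.053  0.465  0.949  2.306  2.29   0.222  1.737]
1 40 0.6 [ 0.21   0.472 -1.028  2.269  1.53   1.222  2.308]
1 45 pre [ 0.002 -0.057 -0.04   2.322  0.98   0.183 -2.699]
1 45 0.19 [-0.816  0.472  0.961  2.191  4.135  0.248  0.258]
1 45 0.3 [-0.999  0.543  1.161  2.222  4.264  0.247 -0.019]
1 45 0.45 [-0.904  0.373  0.752  2.238  1.59   0.227  2.488]
1 45 0.6 [-1.081  0.408  0.849  2.228  1.178  0.333  2.694]
1 50 pre [ 0.44  -0.044 -0.438  2.237  0.377  0.273 -2.084]
1 50 0.19 [-0.791  0.461  0.949  2.111 -1.451  0.238 -0.42 ]
1 50 0.3 [-0.968  0.524  1.149  2.145 -1.392  0.264 -0.617]
1 50 0.45 [ 0.438  0.416 -1.028  2.154  1.426  0.889  2.739]
1 50 0.6 [ 0.43   0.498 -1.225  2.153  1.365  1.174  2.566]
```

View pics/w3.png

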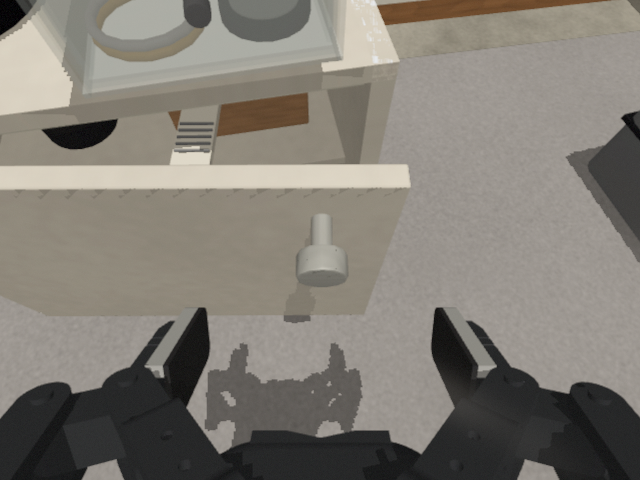

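Wrist: the door stands ajar at the catch. The tongue is visible near (193,145) and the knob is free at (322,262). I'll flip the hand at a distance, so the camera is underneath and clear of the tray pull, then close the fingers.

Run:
```python
from h import *
np.set_printoptions(precision=3,suppress=True)
for pit in(60,70):
  try: ctrl.movep([.45,-.12,.40],quat(np.radians(pit),-.18,0));break
  except Exception as e:print(pit,e)
ctrl.close_gripper()
s=get_state();print(s["time"],s["tcp_pos"],s["qpos"],s["width"])
p=np.radians(47)
for b in(.1,.07,0):
  P,q=press(.19,.02,0,p);z=R.from_quat(np.r_[q[1:],q[0]]).as_matrix()[:,2]
  print(b,ctrl.ik(P-b*z,q))
for th in(.25,.35,.45,.6):print(th,ctrl.ik(*press(th,.02,-.004,p)))
im,d=vision.grab_frame("side");cv2.imwrite("pics/side3.png",im)
```

```text
16.2167 [ 0.45 -0.12  0.4 ] [-0.469 -0.189  0.544  1.996  0.198  0.792  1.381] 1.888454640458354e-05
0.1 [-0.589  0.118  0.432  2.18   0.947  0.235  0.353]
0.07 [-0.49   0.181  0.363  2.179  1.14   0.178  0.164]
0 [ 0.584  0.461 -1.028  2.145  1.664  0.672 -0.255]
0.25 [ 0.546  0.456 -1.028  2.169  1.656  0.735 -0.336]
0.35 [ 0.581  0.523 -1.225  2.19   1.605  0.975 -0.421]
0.45 [-0.895  0.378  0.764  2.217  1.375  0.193 -0.428]
0.6 [-0.506  0.297  0.073  2.204  1.295  0.629 -0.55 ]
```

View pics/side3.png

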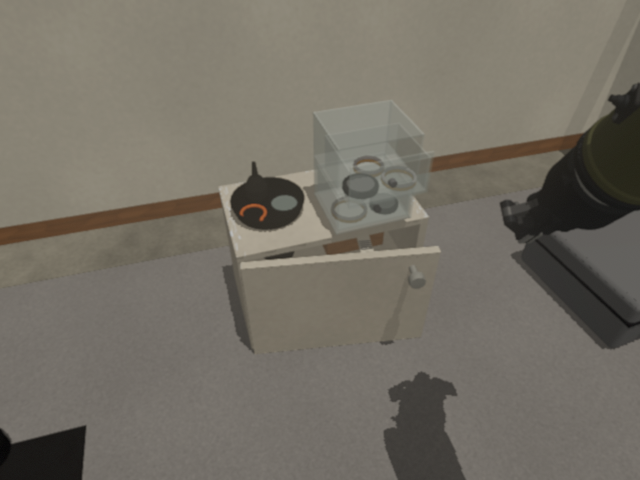

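```bash
cat > fk.py <<'E'
from h import *
from scipy.optimize import least_squares
def rz(a):return R.from_euler('z',a).as_matrix()
def ry(a):return R.from_euler('y',a).as_matrix()
# T = prod Rot(axis_i,s_i q_i) Trans(v_i)
def fk(q,par):
    v=par[:24].reshape(8,3);M=np.eye(3);p=v[0].copy()
    sg=[-1,1,-1,1,-1,1,-1]
    for i in range(7):
        M=M@(rz(sg[i]*q[i]) if i%2==0 else ry(q[i]))
        p=p+M@v[i+1]
    return p,M@R.from_rotvec(par[24:27]).as_matrix()
if __name__=="__main__":
    rng=np.random.default_rng(0);D=[]
    while len(D)<40:
        P=rng.uniform([.35,-.3,.15],[.65,.2,.5]);a=rng.uniform(.7,1.5);b=rng.uniform(-.8,.8);u=rng.random()<.5
        q4=quat(a,b,u);q=ctrl.ik(P,q4)
        if q is not None:D.append((q,P,R.from_quat(np.r_[q4[1:],q4[0]]).as_matrix()))
    s=get_state();print(s["time"])
    x0=np.zeros(27);x0[2]=.3;x0[8]=.3;x0[14]=.3;x0[23]=.3
    def res(x):
        o=[]
        for q,P,M in D:
            p,m=fk(q,x);o+=list(p-P)+list(.3*(m-M).ravel())
        return np.r_[np.array(o),1e-4*x]
    r=least_squares(res,x0);np.set_printoptions(precision=4,suppress=True)
    print(np.abs(res(r.x)[:-27]).max());print(r.x[:24].reshape(8,3),r.x[24:]);np.save("fk.npy",r.x)
    p,m=fk(s["qpos"],r.x);print(p,s["tcp_pos"])
E
python3 fk.py
```

```text
16.2667
1.72925751495967e-09
[[ 0.     -0.      0.1221]
 [-0.     -0.0027  0.1221]
 [ 0.     -0.0027  0.2889]
 [-0.     -0.0093  0.2889]
 [-0.     -0.0093  0.191 ]
 [ 0.     -0.0002  0.191 ]
 [-0.     -0.0002  0.1797]
 [ 0.     -0.      0.1797]] [-0.     -0.      1.5708]
[ 0.45 -0.12  0.4 ] [ 0.45 -0.12  0.4 ]
```

```bash
cat >> h.py <<'E'
LO=np.array([-3.08,-.24,-1.43,0,-1.52,.17,-2.89])+.03;HI=np.array([3.08,2.05,1.35,2.5,4.66,1.96,2.89])-.03
def ik2(P,q,seed,w=.003):
    from fk import fk
    from scipy.optimize import least_squares
    par=np.load("fk.npy");M=R.from_quat(np.r_[q[1:],q[0]]).as_matrix();seed=np.clip(seed,LO+1e-3,HI-1e-3)
    def f(x,w):
        p,m=fk(x,par);return np.r_[(p-P)*10,3*R.from_matrix(m.T@M).as_rotvec(),w*(x-seed)]
    x=least_squares(f,seed,bounds=(LO,HI),args=(w,)).x
    x=least_squares(f,x,bounds=(LO,HI),args=(1e-6,)).x
    p,m=fk(x,par);e=np.linalg.norm(p-P)+np.linalg.norm(R.from_matrix(m.T@M).as_rotvec())
    return x,e
E
cat > plan.py <<'E'
from h import *
from fk import fk
np.set_printoptions(precision=3,suppress=True)
par=np.load("fk.npy");p=np.radians(46)
x=np.array([ 0.584,0.461,-1.028,2.145,1.664,0.672,-0.255])
P,q=press(.19,.02,.0,p);z=R.from_quat(np.r_[q[1:],q[0]]).as_matrix()[:,2]
s=x
for th in(.19,.25,.3,.4,.5,.6):
    s,e=ik2(*press(th,.02,-.004,p),s);print(th,s,round(e,5))
s=x
for b in(0,.03,.06,.09):
    s,e=ik2(P-b*z,q,s);print("back",b,P-b*z,s,round(e,5))
q0=get_state()["qpos"]
for t in np.linspace(0,1,9):
    pp,m=fk(q0+t*(s-q0),par);print(pp,m[:,2],m[:,0])
E
python3 plan.py
```

```text
0.19 [ 0.58   0.472 -1.032  2.167  1.727  0.691 -0.318] 0.0
0.25 [ 0.543  0.458 -1.03   2.185  1.698  0.748 -0.38 ] 0.0
0.3 [ 0.509  0.448 -1.028  2.197  1.667  0.795 -0.428] 0.0
0.4 [ 0.434  0.435 -1.021  2.212  1.596  0.892 -0.517] 0.0
0.5 [ 0.352  0.429 -1.013  2.216  1.514  0.99  -0.6  ] 0.0
0.6 [ 0.266  0.433 -1.003  2.207  1.429  1.088 -0.679] 0.0
back 0 [ 0.657 -0.007  0.233] [ 0.583  0.464 -1.032  2.161  1.711  0.684 -0.303] 0.0
back 0.03 [ 0.637 -0.003  0.254] [ 0.616  0.391 -1.056  2.175  1.63   0.645 -0.254] 0.0
back 0.06 [0.616 0.    0.276] [ 0.659  0.315 -1.084  2.184  1.532  0.6   -0.185] 0.0
back 0.09 [0.596 0.004 0.297] [ 0.718  0.235 -1.118  2.188  1.412  0.548 -0.088] 0.0
[ 0.45 -0.12  0.4 ] [ 0.492 -0.09  -0.866] [-0.852  0.155 -0.5  ]
[ 0.462 -0.122  0.389] [ 0.48  -0.205 -0.853] [-0.847  0.145 -0.511]
[ 0.48  -0.12   0.377] [ 0.479 -0.291 -0.828] [-0.838  0.128 -0.53 ]
[ 0.5   -0.114  0.362] [ 0.49  -0.345 -0.8  ] [-0.827  0.107 -0.552]
[ 0.523 -0.103  0.346] [ 0.514 -0.364 -0.776] [-0.811  0.087 -0.578]
[ 0.546 -0.085  0.328] [ 0.549 -0.349 -0.759] [-0.792  0.073 -0.606]
[ 0.566 -0.061  0.311] [ 0.591 -0.302 -0.748] [-0.768  0.073 -0.636]
[ 0.584 -0.031  0.3  ] [ 0.637 -0.224 -0.737] [-0.74   0.09  -0.667]
[0.596 0.004 0.297] [ 0.684 -0.123 -0.719] [-0.708  0.127 -0.695]
```

```bash
cat > feel.py <<'E'
from h import *
np.set_printoptions(precision=2,suppress=True)
p=np.radians(46)
x=np.array([ 0.583,0.464,-1.032,2.161,1.711,0.684,-0.303])
P,q=press(.19,.02,.008,p);z=R.from_quat(np.r_[q[1:],q[0]]).as_matrix()[:,2]
s=x
for b in(0,.03,.06,.09):s,e=ik2(P-b*z,q,s)
ctrl.set_joints(s);print(get_state()["time"],get_state()["contact_force"])
ctrl.movel(P-.03*z,q,max_speed=.1);f0=get_state()["contact_force"];print(f0)
ctrl.movel(P,q,max_speed=.04);f=get_state()["contact_force"];print("at +8",f)
for dz in np.arange(.006,-.0061,-.0015):
    if np.linalg.norm(f-f0)>6:break
    ctrl.movel(press(.19,.02,dz,p)[0],q,max_speed=.03)
    s=get_state();f=s["contact_force"];print(round(dz*1e3,1),f,s["time"],s["tcp_pos"])
im,d=vision.grab_frame("side");cv2.imwrite("pics/side4.png",im)
im,d=vision.grab_frame("top");cv2.imwrite("pics/top4.png",im)
c=cv2.imread("pics/side4.png")[100:360,220:470];cv2.imwrite("pics/side4z.png",cv2.resize(c,None,fx=2.2,fy=2.2))
E
python3 feel.py
```

```text
17.75 [ 0.35  0.27 -0.32]
[0.2  1.26 0.52]
at +8 [-0.29  0.47  0.13]
6.0 [-0.34  0.37 -0.21] 19.65 [ 0.66 -0.01  0.24]
4.5 [-0.4  -0.33 -0.16] 19.9 [ 0.66 -0.01  0.24]
3.0 [ 0.13 -0.48  0.43] 20.15 [ 0.66 -0.01  0.24]
1.5 [ 0.25 -0.11  0.08] 20.4 [ 0.66 -0.01  0.23]
0.0 [ 0.36 -0.1  -0.5 ] 20.65 [ 0.66 -0.01  0.23]
-1.5 [ 0.31 -0.19 -0.78] 20.9 [ 0.66 -0.01  0.23]
-3.0 [0.68 0.27 3.43] 21.15 [ 0.66 -0.01  0.23]
-4.5 [-0.34 -0.03  6.86] 21.4 [ 0.66 -0.01  0.23]
```

View pics/side4z.png

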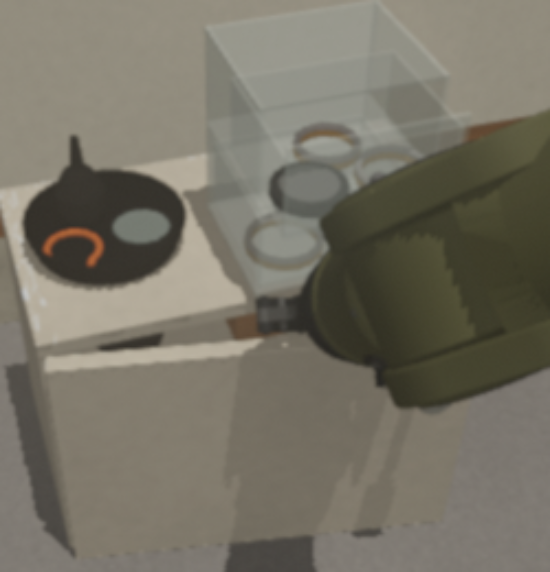

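Contact came at about 2 mm under nominal, then about 2.3 N/mm: springy, so this is the tongue. I'll press deeper and pull along the arc.

```bash
cat > pull2.py <<'E'
from h import *
np.set_printoptions(precision=2,suppress=True)
p=np.radians(46)
P,q=press(.19,.02,-.0068,p);ctrl.movel(P,q,max_speed=.03);print(get_state()["contact_force"])
for th in np.arange(.21,.43,.02):
    P,q=press(th,.02,-.0068,p);ctrl.movel(P,q,max_speed=.04)
    s=get_state();f=s["contact_force"];print(round(th,2),f,round(s["time"],2),1e3*(s["tcp_pos"]-P))
    if np.linalg.norm(f)>30:print("stop");break
im,d=vision.grab_frame("side");cv2.imwrite("pics/side5.png",im)
c=im[100:360,220:470];cv2.imwrite("pics/side5z.png",cv2.resize(c,None,fx=2.2,fy=2.2))
E
python3 pull2.py
```

```text
[-1.1  -1.44 10.91]
0.21 [-0.77 -0.87 12.31] 22.01 [ 1.56 -0.1   2.41]
0.23 [ 0.42 -2.03 10.78] 22.27 [ 1.53 -0.14  2.38]
0.25 [-0.41 -1.27 10.74] 22.52 [ 1.49 -0.22  2.37]
0.27 [-0.94 -1.82 10.91] 22.78 [ 1.47 -0.27  2.36]
0.29 [-1.1  -2.11 10.68] 23.04 [ 1.44 -0.33  2.34]
0.31 [ 0.06 -1.92 11.05] 23.3 [ 1.4  -0.42  2.29]
0.33 [-0.48 -1.75 11.47] 23.56 [ 1.37 -0.48  2.29]
0.35 [-0.29 -2.06 11.33] 23.82 [ 1.34 -0.56  2.26]
0.37 [-0.81 -2.3  11.12] 24.07 [ 1.28 -0.59  2.18]
0.39 [-1.89 -2.17 11.36] 24.33 [ 1.26 -0.66  2.21]
0.41 [-0.56 -1.59 11.59] 24.59 [ 1.22 -0.7   2.22]
```

View pics/side5z.png

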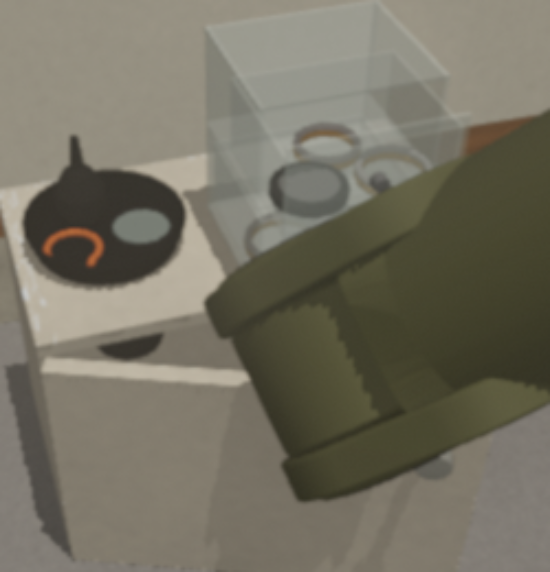

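The door is following the finger, and the load on the tongue is steady at 11 N with the door's top edge visibly swung. I'll continue the arc.

```bash
cat > pull3.py <<'E'
from h import *
np.set_printoptions(precision=2,suppress=True)
p=np.radians(46)
for th in np.arange(.45,.66,.04):
    P,q=press(th,.02,-.0068,p);ctrl.movel(P,q,max_speed=.05)
    s=get_state();f=s["contact_force"];print(round(th,2),f,round(s["time"],2),s["qpos"])
    if np.linalg.norm(f)>30:print("stop");break
im,d=vision.grab_frame("top");cv2.imwrite("pics/top5.png",im)
im,d=vision.grab_frame("side");cv2.imwrite("pics/side6.png",im)
E
python3 pull3.py
```

```text
0.45 [-1.14 -3.07 11.31] 24.97 [ 0.39  0.44 -1.02  2.22  1.57  0.95 -0.57]
0.49 [-2.27 -2.91 11.58] 25.29 [ 0.36  0.44 -1.02  2.22  1.53  0.99 -0.6 ]
0.53 [-1.32 -3.23 11.88] 25.62 [ 0.33  0.44 -1.01  2.22  1.5   1.03 -0.63]
0.57 [-1.87 -2.7  11.77] 25.94 [ 0.29  0.44 -1.01  2.21  1.46  1.07 -0.67]
0.61 [-1.7  -3.26 11.38] 26.27 [ 0.26  0.44 -1.    2.21  1.43  1.11 -0.7 ]
0.65 [-2.71 -2.32 12.68] 26.59 [ 0.22  0.44 -1.    2.2   1.39  1.15 -0.73]
```

View pics/top5.png

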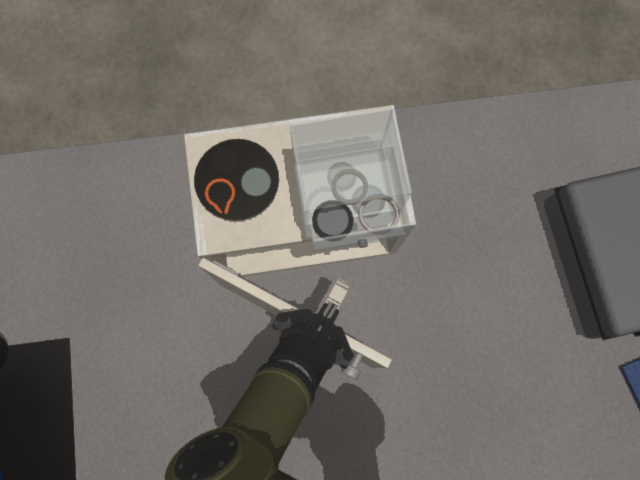

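Top: the door is swung to about 0.65 rad and the tongue is clear of the cabinet. The drawers and dish look unchanged. I'll check whether the same drag can reach 1.2 rad.

```bash
cat > p4.py <<'E'
from h import *
np.set_printoptions(precision=2,suppress=True)
s=get_state()["qpos"];p=np.radians(46);ok=[]
for th in np.arange(.7,1.26,.05):
    s,e=ik2(*press(th,.02,-.0068,p),s);print(round(th,2),s,round(e,5))
E
python3 p4.py
```

```text
0.7 [ 0.18  0.45 -0.99  2.19  1.35  1.19 -0.77] 0.0
0.75 [ 0.14  0.46 -0.99  2.18  1.31  1.23 -0.8 ] 0.0
0.8 [ 0.1   0.47 -0.98  2.16  1.26  1.28 -0.84] 0.0
0.85 [ 0.06  0.48 -0.97  2.14  1.22  1.32 -0.88] 0.0
0.9 [ 0.02  0.49 -0.96  2.12  1.18  1.36 -0.92] 0.0
0.95 [-0.02  0.5  -0.95  2.09  1.14  1.4  -0.95] 0.0
1.0 [-0.05  0.52 -0.94  2.06  1.11  1.44 -0.99] 0.0
1.05 [-0.09  0.53 -0.93  2.04  1.07  1.48 -1.02] 0.0
1.1 [-0.12  0.54 -0.92  2.01  1.04  1.51 -1.05] 0.0
1.15 [-0.15  0.56 -0.91  1.97  1.    1.55 -1.09] 0.0
1.2 [-0.18  0.58 -0.89  1.94  0.97  1.58 -1.12] 0.0
1.25 [-0.2   0.59 -0.88  1.9   0.94  1.61 -1.15] 0.0
```

```bash
cat > p5.py <<'E'
from h import *
np.set_printoptions(precision=2,suppress=True)
p=np.radians(46)
for th in np.arange(.69,1.26,.04):
    P,q=press(th,.02,-.0068,p);ctrl.movel(P,q,max_speed=.05)
    s=get_state();f=s["contact_force"];print(round(th,2),f,round(s["time"],2))
    if np.linalg.norm(f)>30 or f[2]<6:print("stop");break
im,d=vision.grab_frame("top");cv2.imwrite("pics/top6.png",im)
E
python3 p5.py
```

```text
0.69 [-2.52 -3.1  11.64] 27.02
0.73 [-2.61 -3.43 13.4 ] 27.34
0.77 [-2.57 -2.1  12.52] 27.67
0.81 [-4.39 -2.63 13.15] 27.99
0.85 [-3.07 -3.63 13.22] 28.32
0.89 [-3.84 -3.26 12.58] 28.64
0.93 [-3.78 -2.94 13.52] 28.97
0.97 [-4.12 -2.47 13.26] 29.29
1.01 [-5.12 -3.63 13.06] 29.62
1.05 [-4.76 -3.54 14.86] 29.94
1.09 [-4.86 -2.02 13.27] 30.27
1.13 [-5.56 -2.91 13.21] 30.59
1.17 [-6.26 -2.53 13.98] 30.92
1.21 [-6.23 -2.45 13.45] 31.24
1.25 [-6.14 -2.9  13.26] 31.57
```

View pics/top6.png

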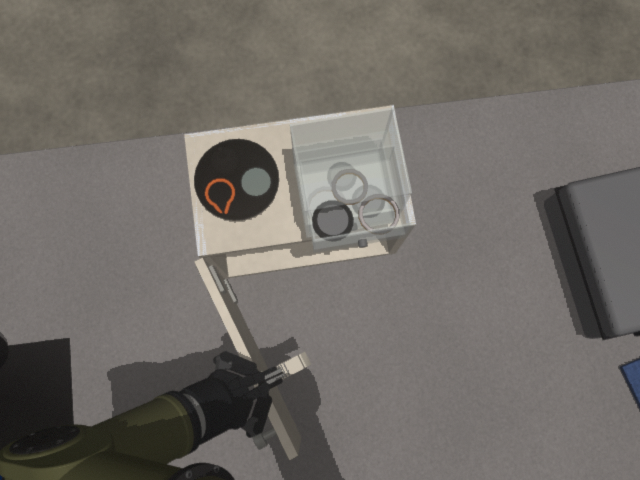

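Top: the door is at about 1.2 rad, and the drawers and dish look untouched. I'll lift straight off, then verify.

```bash
cat > p6.py <<'E'
from h import *
np.set_printoptions(precision=3,suppress=True)
P=get_state()["tcp_pos"]
for dz in(.12,.09,.06):
    try: ctrl.movel(P+[0,0,dz],max_speed=.06);break
    except Exception as e:print(dz,e)
P2=get_state()["tcp_pos"];print(P2,get_state()["contact_force"])
s=get_state()["qpos"].copy()
ctrl.pause(.5);f=get_state();print(f["contact_force"],f["time"])
for n in("top","side"):
    im,d=vision.grab_frame(n);cv2.imwrite(f"pics/{n}7.png",im);np.save(f"pics/{n}7.npy",d)
E
python3 p6.py
```

```text
[0.474 0.11  0.347] [0.705 0.393 0.655]
[ 0.969 -0.453  0.2  ] 34.2917
```

View pics/top7.png

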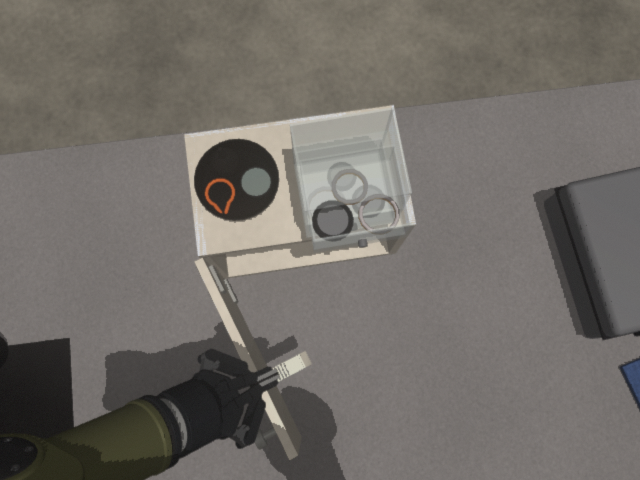

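View pics/side7.png

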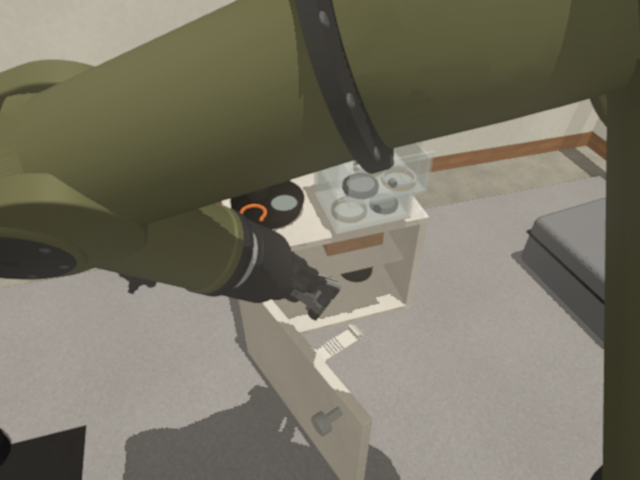

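Run:
```python
from h import *
c=vision.camera_info("top");C=-c["R"].T@c["t"]
def pl(u,v):
    d=toworld("top",u,v,1.)-C;return (C+d*(.238-C[2])/d[2])[:2]
for a,b in[((210,262),(300,450)),((196,264),(288,459))]:
    A,B=pl(*a),pl(*b);e=A-B;print(A,B,np.arctan2(e[0],e[1])+Y0,np.linalg.norm(e))
for n in("top","side"):
    a=cv2.imread(f"pics/{n}0.png").astype(int);b=cv2.imread(f"pics/{n}7.png").astype(int)
    r=(slice(110,235),slice(190,412)) if n=="top" else (slice(160,235),slice(320,420))
    print(n,(np.abs(a-b).max(2)[r]>30).mean())
print(get_state()["time"],get_state()["contact_force"])
```

```text
[0.65678729 0.19764227] [0.36302282 0.09245506] 1.239653468869977 0.31202870140126454
[0.65636579 0.21946648] [0.35279557 0.11129241] 1.241185007338764 0.32226775807348734
top 0.0006846846846846847
side 0.9602666666666667
34.3917 [ 0.31756309  0.15863822 -0.47058924]
```

Run:
```python
from station import ctrl,get_state,ticket
ctrl.pause(.5);print(get_state()["contact_force"],get_state()["time"])
ticket.close_job()
```

```text
[ 0.228129   -0.61819085  0.36313477] 34.8917
the job is handed in; nothing more can be done
```

The cabinet door now stands open at about 1.24 rad (71°), measured along both door edges in the top camera. I handed the job in at 34.9 s.

I pulled the door by its knob to the catch, at about 0.18–0.19 rad. The wrist camera showed the tongue about 213 mm from the hinge line. I pressed it down with shut fingers over the door's top edge, with about 11 N on the tongue. Holding it down, I dragged the door past the catch and round in one arc, then lifted straight off.

**Last checks:**
- **Let go:** the force readings after lifting off were only noise, under about 1 N. The fingers are about 100 mm above the door, and the door did not move visibly when released.
- **Drawers, tray and dish:** the before-and-after top pictures differ in only 0.07% of pixels over that area, so nothing visibly moved.

**What disagreed or could not be checked:**
- The networks' top answers for the knob landed on the door panel, so I took the knob position from the pictures by hand.
- The tongue was felt about 2 mm lower than its nominal height.
- The same before-and-after check from the side camera was useless, because the arm blocked its view.

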